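Turn the tall cup under the syrup pump, pump, and turn it clear

ROBOT

A 6-joint arm with a two-finger parallel gripper is mounted at the origin on the work surface. World frame = base frame: x ahead of the robot, y to its left, z up, the work surface at z = 0. Lengths are in mm, angles in rad, forces in N, time in s.
With the tool pointing down it reaches from about 350 to 875 mm from the base axis. Payload 4.2 kg.
Tool frame: the origin (TCP) lies on the centre line of the jaws, within the pads' length; the fingertips stand 14 mm ahead of it and the grasp point (between the pads) lies 5 mm behind it (tcp_to_tips is the distance from the TCP to the fingertips, in mm); z points along the fingers, y is the direction in which the jaws open and shut (so a half turn about z gives the same grasp; the last joint's range is limited). The gripper opens to 85 mm and grips with 20 to 120 N. Pads are 22 mm wide; open, the fingers measure 114 mm over their backs; the gripper's body (76 mm by 85 mm) begins 54 mm behind the grasp point. The pads swing forward as they close: fully open they stand 13 mm farther back than shut.
Start: joints at [-1.079, 0.385, 0.008, 0, -1.194, -0.259], TCP at [144.207, -608.115, 245.312] pointing down, gripper open.
Joint ranges: [-3.14, 3.14], [-1.21, 2.06], [-1.07, 1.41], [-3.16, 2.05], [-2.99, -0.16], [-3.1, 3.1]. Speed limits (rad/s): [2.79, 2.79, 3.14, 3.14, 3.14, 3.14].

INTERFACE

Orientations are given as a unit quaternion [x, y, z, w].
In Python, from bench import read_state, get_image, job_done, tcp_to_tips gives the robot as it stands. The module is installed in compiled form; this text tells all that it offers.
- The arm moves only by the tool play_rows, never from a script. Its argument "targets" is a list of rows, each an object of numbers: "gripper": the gripper's target within -1 to 1 (shut at 1, half-way at 0, fully open at -1); "tx", "ty", "tz": the shift along the tool's x, y, z scaled (see below); "spin": the turn about the tool's z scaled (see below). A call has 1 to 12 rows; each row is the pose to reach, as a shift and turn from the pose commanded when the call began, along the tool's axes at that moment; what a row does not reach only later rows make up. The controller multiplies each number of a shift by 0.25 m and each number of a turn by pi/4 rad. A row lasts 1/8 s, in which the tool goes at most 62.5 mm and 10.7 degrees, less where a joint would pass 70% of its speed; a pose out of reach is approached as far as the arm can. A call with a number of a shift or a turn outside -1 to 1 is refused whole. A call with a gripper value outside its range is refused whole. The fingers move at their own pace and stop on an object; the grip force is fixed at half the most. Time passes only in rows, so rows that repeat a pose let the fingers close. It gives the time, the measured TCP pose, the force and the opening at its end, in the units of the state.
- read_state(): the state, without advancing time (a new reading comes with each control period).
- get_image(name): name is "scene" or "top" or "wrist"; returns a dict with "frame" (400x640x3 uint8, red, green, blue), "depth" (400x640 float32, mm along the optical axis (not along the pixel's ray), 0 where there is no reading), "mtx" (3x3 intrinsics, pixels), "k1" (the pictures are not rectified: a ray, as slopes to the right and down, at radius r is drawn at 1 + k1 r^2 times it, then the intrinsics apply), "world_to_cam" (4x4, takes a point from world to camera coordinates). Camera axes: x right, y up, looking along -z (the intrinsics and any distortion apply to the point x, -y, -z); pixel columns grow to the right and rows downward; lengths in mm; the calibration is good to about 2 mm. A picture is of the moment at which its call begins.
- job_done(): hands the job in, once; it reports no verdict.
The state is a dict: "clock": time; "joints": joint angles; "joint_vel": joint speeds; "joint_efforts": joint torques, N m; "position": TCP position; "ee_rot": TCP orientation; "contact_force": force on the tool from outside, world axes, zero at the start; "wrist_torque": the same for the moment, N m; "gripper_width": finger opening in mm.
Only numpy, scipy, OpenCV 4.12 (cv2) and the standard library are available. Lean on these libraries where they do the work, as an engineer would, in place of code of your own. Each camera call takes 0.05 s, during which the arm holds its last target.

TASK

Turn the click-stop turntable until the tall cup rests in the stop under the pump's spout, then press the pump cap fully down and let it spring back up. After that turn the table one stop further, either way, so that the tall cup rests in the stop next to the spout. Do not touch or upset the crockery on the turntable, press the pump only while the tall cup is under the spout, and leave everything else in place.

Things in the scene. Friction and masses are not known exactly. Their poses are not given: they have to be found in the camera images.
- handle (a point): Centre of the turntable's bar handle, on the turning axis, 174 mm above the worktop; x lies along the bar, z up. The handle is a steel bar, 90 mm long, 16 mm wide (y), 36 mm tall, on a thin column in the middle of a wooden disc 290 mm across whose top is 34 mm above the worktop. Turning the handle turns the disc and all that stands on it; jerky turning makes it slide.
- turntable (a joint): Angle of the turntable (rad), positive anticlockwise from above. It has five click stops, a fifth of a turn (1.257 rad) apart, at 0, +-1.257, +-2.513 and so on. A sprung ball pulls it into the nearest stop; passing from one stop to the next takes at most about 0.3 N m, the ridge lying halfway.
- spout (a point): Mouth of the pump's spout, pointing down, 176 mm above the worktop when the cap is up, over one of the five stops, 100 mm from the turning axis. The spout and cap go down together.
- pump_top (a point): Centre of the flat round top (48 mm across, black) of the sprung pump cap, 200 mm above the worktop when up, on a fixed amber bottle of 70 mm diameter beside the disc, 195 mm from the turning axis. Pressed straight down from above.
- pump_cap (a joint): How far the pump cap is pressed down (m): 0 up, 0.014 fully down; about 3 N to start, 8 N at the bottom; it springs back up.
- stop_a (a point): Fixed point on top of the disc's level, 100 mm from the turning axis, where a stand comes to rest one stop anticlockwise from the spout (seen from above).
- stop_b (a point): The same, one stop clockwise from the spout.
- tall_cup: The tall cup: plain white, no handle, 72 mm across at the rim, 100 mm tall, by far the tallest thing standing on the turntable. Origin: centre of its underside. It stands on one of the five round cork stands, whose centres are 100 mm from the turning axis; one stand, under the spout, is empty at first.
- bowl: White bowl on the turntable, 96 mm across, 45 mm tall; origin under its centre.
- low_cup: Low white cup on the turntable, 76 mm across, 55 mm tall; origin under its centre.
- jar: White jar with a steel lid on the turntable, 64 mm across, 68 mm tall; origin under its centre.
- wine_bottle: Bystander: green wine bottle, 74 mm across, 240 mm tall; origin under its centre.
- tea_tin: Bystander: blue tea tin, 80 mm across, 90 mm tall; origin under its centre.
- spoon: Bystander: wooden-handled spoon, 190 mm long, lying flat; origin at its middle.
- mug: Bystander: blue mug with a handle, 80 mm across, 90 mm tall, on the worktop; origin under its centre.
- pepper_mill: Bystander: dark wooden pepper mill, 56 mm across, 145 mm tall; origin under its centre.
- sugar_bowl: Bystander: blue bowl, 100 mm across, 60 mm tall, on the worktop; origin under its centre.
Not all that is in view belongs to the job. Leave any green or orange look-alike of the low_cup alone.

How it is judged:
By the outcome, as a careful person would: the job done as asked, in the order asked, and still so for the second after the job is handed in, with the robot touching nothing.
It also fails if it takes over 72 s, if anything falls off the work surface, if the arm or the gripper's body presses on something with over 40 N, if the wrist force passes 120 N, or if a joint passes its speed limit or range.

## Working session

There is one attempt and no reset: what is moved stays moved. The work goes in short steps, Python scripts to look and compute and a tool call to move; the robot and the scene stay as the last step left them, time stands still between calls to the robot, and variables do not carry over. Pictures are saved under pics/ and viewed, and the job is handed in when it is done.

Besides the shell and the picture viewer there is one more tool, called after ">>>" by a JSON object that holds its "method" and its "body". play_rows: Moves the arm, as the interface text tells. Its arguments: {"type":"object","properties":{"targets":{"type":"array","items":{"type":"object","properties":{"gripper":{"type":"number"},"tx":{"type":"number","minimum":-1,"maximum":1},"ty":{"type":"number","minimum":-1,"maximum":1},"tz":{"type":"number","minimum":-1,"maximum":1},"spin":{"type":"number","minimum":-1,"maximum":1}}}}},"required":["targets"]}

```bash
mkdir -p pics; cat > h.py <<'E'
import numpy as np, cv2
from bench import *
def snap(n,tag):
    d=get_image(n); cv2.imwrite(f'pics/{tag}.png',cv2.cvtColor(d['frame'],cv2.COLOR_RGB2BGR)); np.savez(f'/tmp/{tag}.npz',**{k:np.array(v) for k,v in d.items()}); return d
def load(tag): return dict(np.load(f'/tmp/{tag}.npz'))
def ray(d,u,v):
    K=d['mtx']; k1=float(d['k1'])
    p=np.array([(u-K[0,2])/K[0,0],(v-K[1,2])/K[1,1]]); q=p.copy()
    for _ in range(30): q=p/(1+k1*(q@q))
    T=d['world_to_cam']; R=T[:3,:3]; t=T[:3,3]
    return -R.T@t, R.T@np.array([q[0],-q[1],-1.0])
def atz(d,u,v,z):
    c,r=ray(d,u,v); return c+r*(z-c[2])/r[2]
def atdepth(d,u,v):
    c,r=ray(d,u,v); return c+r*d['depth'][int(v),int(u)]
def proj(d,P):
    T=d['world_to_cam']; c=T[:3,:3]@np.array(P,float)+T[:3,3]; q=np.array([c[0],-c[1]])/-c[2]
    q=q*(1+float(d['k1'])*(q@q)); K=d['mtx']; return K[0,0]*q[0]+K[0,2],K[1,1]*q[1]+K[1,2]
E
python3 - <<'E'
from h import *
for n in('scene','top','wrist'): snap(n,n+'0')
s=read_state(); print(s, tcp_to_tips)
E
```

```text
{'clock': 0.15, 'joints': array([-1.07936805e+00,  3.85334753e-01,  6.91189576e-03, -3.16297771e-04,
       -1.19402914e+00, -2.58586430e-01]), 'joint_vel': array([-9.40538052e-04, -1.80620514e-03,  3.55823555e-03,  2.97525747e-03,
        7.70634549e-06,  1.97323886e-03]), 'joint_efforts': array([-8.40047269e-04, -3.92677689e+01,  1.88582343e+01,  4.18867216e+00,
       -3.41239764e-03, -3.88752454e-06]), 'position': array([ 144.10757025, -607.71167273,  244.4945435 ]), 'ee_rot': array([-1.16100155e-01,  9.93237156e-01,  8.24151355e-04, -1.66427609e-04]), 'contact_force': array([-0.73286004,  0.60200198,  0.08997941]), 'wrist_torque': array([ 0.0124626 , -0.00650753, -0.00829169]), 'gripper_width': 85.45111196330014} 14.0
```

View pics/scene0.png

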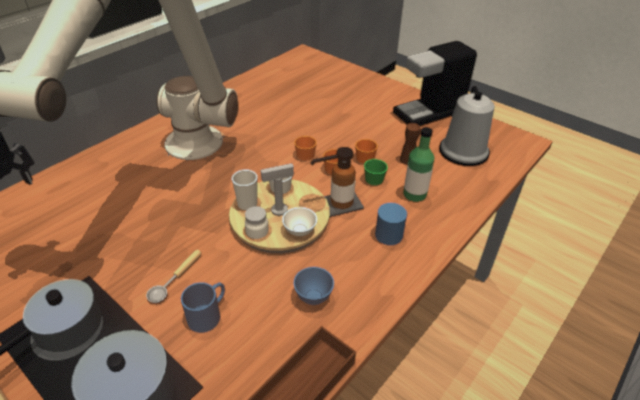

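View pics/top0.png

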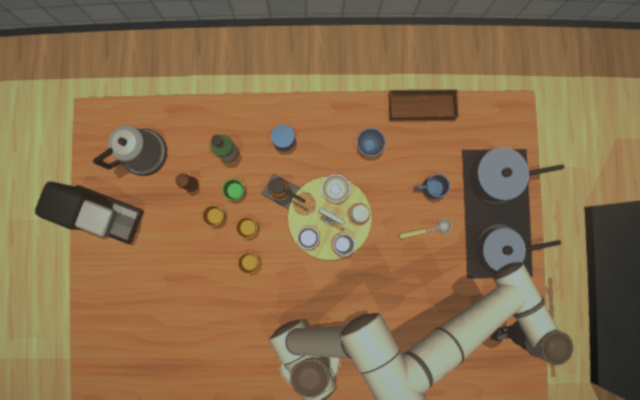

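View pics/wrist0.png

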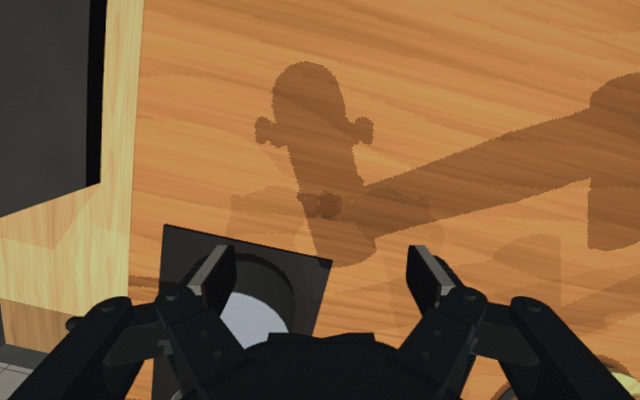

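```bash
python3 - <<'E'
from h import *
a=cv2.imread('pics/top0.png')[140:280,240:400]; cv2.imwrite('pics/topc0.png',cv2.resize(a,None,fx=4,fy=4,interpolation=cv2.INTER_CUBIC))
a=cv2.imread('pics/scene0.png')[140:260,220:380]; cv2.imwrite('pics/scenec0.png',cv2.resize(a,None,fx=5,fy=5,interpolation=cv2.INTER_CUBIC))
E
```

```text
(no output)
```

View pics/topc0.png

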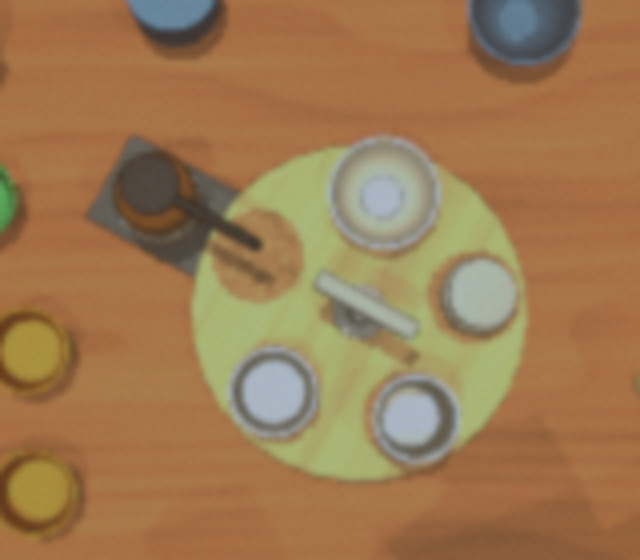

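View pics/scenec0.png

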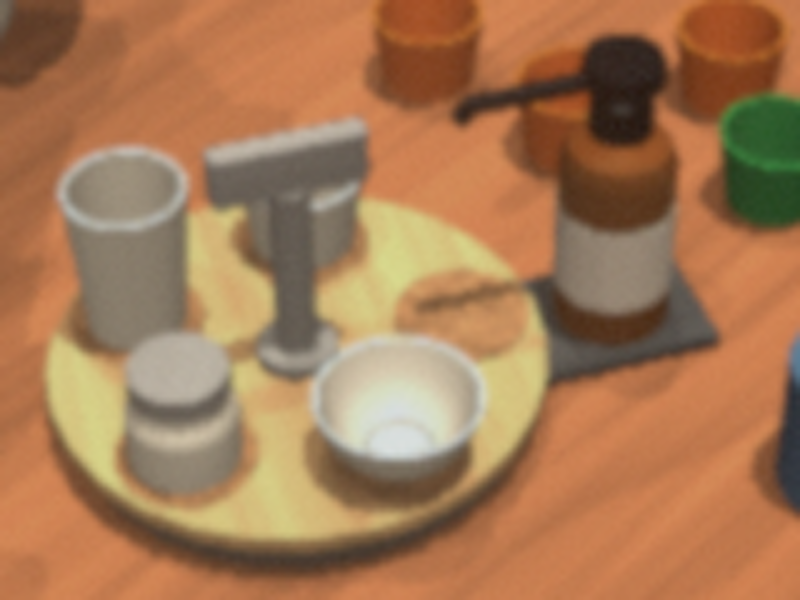

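```bash
python3 - <<'E'
from h import *
d=load('top0')
def c(u,v): return 240+(u+.5)/4-.5,140+(v+.5)/4-.5
print('cam',ray(d,320,200)[0])
for n,p,z in [('pump',(148,183),200),('spout',(258,244),180),('handle',(367,304),192),('barA',(320,282),192),('barB',(415,328),192),('tall',(416,419),134),('low',(273,392),89),('jar',(480,295),102),('bowl',(384,195),79),('stand',(257,255),36),('disc',(359,313),34)]:
    u,v=c(*p); print(n,np.round((u,v)),atz(d,u,v,z).round(1),atdepth(d,u,v).round(1))
# rim heights via max z in patches
for n,p in [('tall',(416,419)),('low',(273,392)),('jar',(480,295))]:
    u,v=c(*p); zs=[atdepth(d,a,b)[2] for a in range(int(u)-11,int(u)+12) for b in range(int(v)-11,int(v)+12)]
    print(n,np.percentile(zs,[50,90,97]))
E
```

```text
cam [ 433.02046064  -12.89677133 1812.89366353]
pump [277. 185.] [592.4  91.1 200. ] [591.9  90.8 205.1]
spout [304. 201.] [544.1   5.9 180. ] [543.5   5.8 189.6]
handle [331. 216.] [494.4 -78.9 192. ] [494.2 -78.6 199. ]
barA [320. 210.] [512.5 -42.3 192. ] [512.5 -42.3 191.4]
barB [343. 222.] [ 474.8 -116.2  192. ] [ 474.8 -116.   194. ]
tall [344. 244.] [ 402.6 -118.9  134. ] [ 400.9 -124.9   39.5]
low [308. 238.] [426.7  -3.2  89. ] [426.5  -2.9  37. ]
jar [360. 213.] [ 503.4 -176.6  102. ] [ 503.6 -177.1   97.2]
bowl [336. 188.] [590.4 -99.9  79. ] [ 594.8 -102.3   30.6]
stand [304. 203.] [544.5   8.6  36. ] [544.5   8.6  35.9]
disc [329. 218.] [492.8 -78.3  34. ] [487.3 -72.3 196.9]
tall [ 41.86309422 132.03616971 136.6281781 ]
low [41.96056151 87.36468003 92.90155166]
jar [ 72.15755824 105.8067601  109.0727224 ]
```

>>> {"method": "play_rows", "body": {"targets": [{"tx": -0.11,"ty": 0.11,"tz": -0.04,"spin": -0.12,"gripper": -1},{"tx": -0.23,"ty": 0.22,"tz": -0.08,"spin": -0.25,"gripper": -1},{"tx": -0.35,"ty": 0.33,"tz": -0.12,"spin": -0.37,"gripper": -1},{"tx": -0.46,"ty": 0.44,"tz": -0.16,"spin": -0.5,"gripper": -1},{"tx": -0.58,"ty": 0.55,"tz": -0.2,"spin": -0.62,"gripper": -1},{"tx": -0.7,"ty": 0.66,"tz": -0.2,"spin": -0.75,"gripper": -1},{"tx": -0.81,"ty": 0.77,"tz": -0.2,"spin": -0.87,"gripper": -1},{"tx": -0.92,"ty": 0.86,"tz": -0.2,"spin": -1,"gripper": -1}]}}

```text
clock: 1.15
position: [318.7, -344.5, 295.3]
ee_rot: [-0.489, 0.872, 0.0, 0.0]
contact_force: [-0.6, -0.4, -1.2]
gripper_width: 85.3
```

```bash
cat >> h.py <<'E'
from scipy.spatial.transform import Rotation as R
def go(x,y,z=None):
    s=read_state(); p=s['position']; Rm=R.from_quat(s['ee_rot']).as_matrix()
    dl=np.array([x-p[0],y-p[1],0 if z is None else z-p[2]])
    print('t',round(s['clock'],2),'pos',p.round(1),'yaw y',np.degrees(np.arctan2(Rm[1,1],Rm[0,1])).round(1),'J',np.degrees(s['joints']).round(1),'F',s['contact_force'].round(1),'w',round(s['gripper_width'],1))
    print('shift units',(Rm.T@dl/250).round(4))
E
python3 -c "
from h import *
go(494,-79,295)"
```

```text
t 1.15 pos [ 318.7 -344.5  295.3] yaw y 148.5 J [-27.3   4.6 -15.5  -0.  -69.9  -4.1] F [-0.6 -0.4 -1.2] w 85.3
shift units [-1.2717 -0.0438  0.0013]
```

>>> {"method": "play_rows", "body": {"targets": [{"tx": -0.12,"ty": 0,"spin": -0.12,"gripper": -1},{"tx": -0.25,"ty": -0.01,"spin": -0.25,"gripper": -1},{"tx": -0.37,"ty": -0.01,"spin": -0.37,"gripper": -1},{"tx": -0.5,"ty": -0.02,"spin": -0.5,"gripper": -1},{"tx": -0.62,"ty": -0.02,"spin": -0.62,"gripper": -1},{"tx": -0.75,"ty": -0.03,"spin": -0.75,"gripper": -1},{"tx": -0.87,"ty": -0.03,"spin": -0.87,"gripper": -1},{"tx": -0.98,"ty": -0.04,"spin": -1,"gripper": -1}]}}

```text
invalid input
```

```bash
python3 -c "
from h import *
snap('wrist','w1')
go(494,-79,295)"
```

```text
t 1.2 pos [ 320.3 -342.7  295.3] yaw y 148.8 J [-27.1   4.5 -15.5  -0.1 -69.9  -4.1] F [ 0.3  2.6 -0.5] w 85.2
shift units [-1.2622 -0.0483  0.0028]
```

View pics/w1.png

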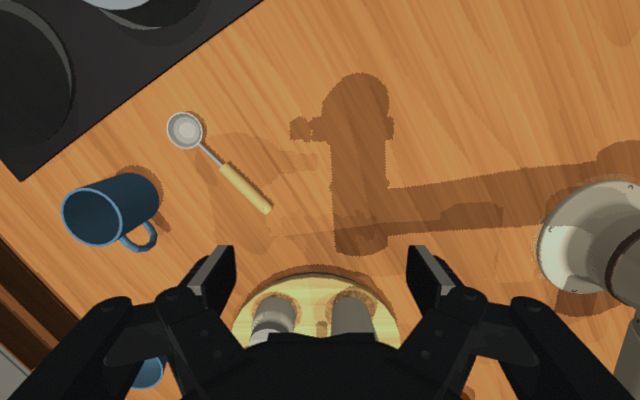

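>>> {"method": "play_rows", "body": {"targets": [{"tx": -0.12,"ty": -0.01,"tz": 0,"spin": -0.12,"gripper": -1},{"tx": -0.25,"ty": -0.01,"tz": 0,"spin": -0.25,"gripper": -1},{"tx": -0.37,"ty": -0.01,"tz": 0,"spin": -0.37,"gripper": -1},{"tx": -0.5,"ty": -0.02,"tz": 0,"spin": -0.5,"gripper": -1},{"tx": -0.62,"ty": -0.02,"tz": 0,"spin": -0.62,"gripper": -1},{"tx": -0.75,"ty": -0.03,"tz": 0,"spin": -0.75,"gripper": -1},{"tx": -0.87,"ty": -0.03,"tz": 0,"spin": -0.87,"gripper": -1},{"tx": -0.98,"ty": -0.04,"tz": 0,"spin": -1,"gripper": -1}]}}

```text
clock: 2.2
position: [455.7, -141.6, 295.1]
ee_rot: [0.786, -0.619, -0.0, 0.0]
contact_force: [-0.6, -0.6, -0.3]
gripper_width: 85.4
```

```bash
python3 -c "
from h import *
snap('wrist','w2')
go(494,-79,295)"
```

```text
t 2.25 pos [ 457.5 -140.2  295. ] yaw y -166.2 J [  2.5   5.5 -14.4  -0.  -70.   11.3] F [ 1.1  1.4 -0.4] w 85.3
shift units [-2.029e-01 -1.999e-01  1.000e-04]
```

View pics/w2.png

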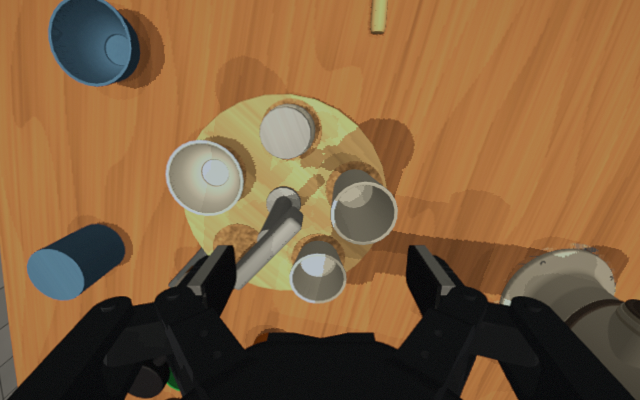

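>>> {"method": "play_rows", "body": {"targets": [{"tx": -0.04,"ty": -0.04,"tz": 0,"spin": -0.2,"gripper": -1},{"tx": -0.08,"ty": -0.08,"tz": 0,"spin": -0.4,"gripper": -1},{"tx": -0.12,"ty": -0.12,"tz": 0,"spin": -0.6,"gripper": -1},{"tx": -0.16,"ty": -0.16,"tz": 0,"spin": -0.8,"gripper": -1},{"tx": -0.2,"ty": -0.2,"tz": 0,"spin": -1,"gripper": -1}]}}

```text
clock: 2.88
position: [492.5, -82.2, 295.0]
ee_rot: [0.963, -0.271, -0.0, 0.0]
contact_force: [0.5, -0.4, -0.3]
gripper_width: 85.6
```

>>> {"method": "play_rows", "body": {"targets": [{"tx": 0,"ty": 0,"tz": 0,"spin": -0.2,"gripper": -1},{"tx": 0,"ty": 0,"tz": 0,"spin": -0.4,"gripper": -1},{"tx": 0,"ty": 0,"tz": 0,"spin": -0.6,"gripper": -1},{"tx": 0,"ty": 0,"tz": 0,"spin": -0.8,"gripper": -1},{"tx": 0,"ty": 0,"tz": 0,"spin": -1,"gripper": -1}]}}

```text
clock: 3.5
position: [492.3, -82.6, 295.0]
ee_rot: [0.993, 0.118, -0.0, -0.0]
contact_force: [0.5, -0.4, 0.7]
gripper_width: 85.4
```

>>> {"method": "play_rows", "body": {"targets": [{"tx": 0,"ty": 0,"tz": 0,"spin": -0.2,"gripper": -1},{"tx": 0,"ty": 0,"tz": 0,"spin": -0.4,"gripper": -1},{"tx": 0,"ty": 0,"tz": 0,"spin": -0.6,"gripper": -1},{"tx": 0,"ty": 0,"tz": 0,"spin": -0.8,"gripper": -1},{"tx": 0,"ty": 0,"tz": 0,"spin": -1,"gripper": -1},{"tx": 0,"ty": 0,"tz": 0,"spin": -1,"gripper": -1}]}}

```text
clock: 4.25
position: [492.4, -82.6, 295.1]
ee_rot: [0.874, 0.486, -0.0, -0.0]
contact_force: [-0.0, -0.6, 0.6]
gripper_width: 85.6
```

```bash
python3 -c "
from h import *
snap('wrist','w3')
go(494,-79,295)"
```

```text
t 4.3 pos [492.4 -82.6 295.1] yaw y -31.8 J [  9.1   7.7 -11.9  -0.  -70.4 139. ] F [ 0.3 -0.1  0.4] w 85.3
shift units [ 0.0155 -0.0022  0.0005]
```

View pics/w3.png

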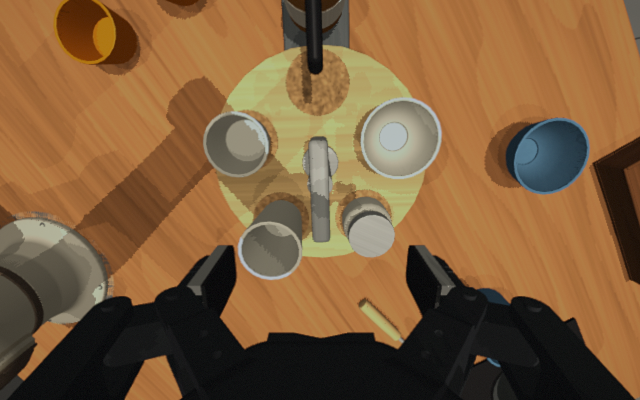

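```bash
python3 -c "
from h import *
d=load('w3')
a=atz(d,318,138,192);b=atz(d,320.5,241,192);print(a,b,np.linalg.norm(a-b),(a+b)/2,np.degrees(np.arctan2(*(a-b)[1::-1])))
print(atz(d,315,72,176), atz(d,317,82,36), atz(d,321,157,40))
print(ray(d,320,200))
go(*((a+b)/2)[:2],179)
a=cv2.imread('pics/w3.png')[40:260,200:450]; cv2.imwrite('pics/w3c.png',cv2.resize(a,None,fx=2.7,fy=2.7))
"
```

```text
[516.66842924 -37.85677735 192.        ] [ 471.69316512 -114.08094327  192.        ] 88.5036601092479 [494.18079718 -75.96886031 192.        ] 59.457718970415975
[541.06068682   6.06374257 176.        ] [542.99756773   9.73161881  36.        ] [497.89782227 -72.54142507  40.        ]
(array([530.39220593, -20.29575555, 423.62617326]), array([-0.16181461, -0.25413685, -0.95366295]))
t 4.3 pos [492.4 -82.6 295.1] yaw y -31.8 J [  9.1   7.7 -11.9  -0.  -70.4 139. ] F [ 0.3 -0.1  0.4] w 85.3
shift units [ 0.0263 -0.0078  0.4645]
```

View pics/w3c.png

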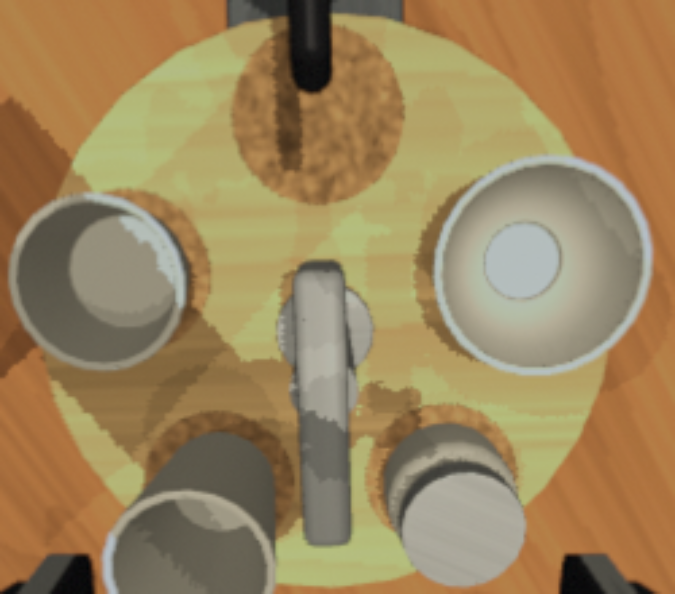

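>>> {"method": "play_rows", "body": {"targets": [{"tx": 0.02,"ty": -0.006,"tz": 0.08,"spin": -0.03,"gripper": -1},{"tx": 0.022,"ty": -0.006,"tz": 0.16,"spin": -0.03,"gripper": -1},{"tx": 0.022,"ty": -0.006,"tz": 0.24,"spin": -0.03,"gripper": -1},{"tx": 0.022,"ty": -0.006,"tz": 0.32,"spin": -0.03,"gripper": -1},{"tx": 0.022,"ty": -0.006,"tz": 0.4,"spin": -0.03,"gripper": -1},{"tx": 0.022,"ty": -0.006,"tz": 0.45,"spin": -0.03,"gripper": -1},{"tx": 0.022,"ty": -0.006,"tz": 0.48,"spin": -0.03,"gripper": -1},{"tx": 0.022,"ty": -0.006,"tz": 0.495,"spin": -0.03,"gripper": -1},{"tx": 0.022,"ty": -0.006,"tz": 0.495,"spin": -0.03,"gripper": -1}]}}

```text
clock: 5.42
position: [494.4, -76.9, 171.8]
ee_rot: [0.867, 0.498, 0.0, 0.0]
contact_force: [0.4, 0.3, 0.8]
gripper_width: 85.1
```

```bash
python3 -c "
from h import *
snap('wrist','w4')
go(494,-77,170)"
```

```text
t 5.47 pos [494.6 -76.9 172. ] yaw y -30.3 J [  9.8  14.  -22.9   0.  -53.1 139.9] F [0.3 0.3 0.6] w 85.4
shift units [-0.0015 -0.0019  0.0081]
```

View pics/w4.png

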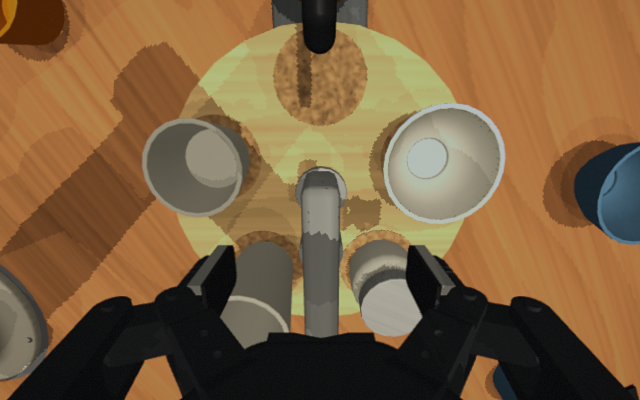

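>>> {"method": "play_rows", "body": {"targets": [{"tx": 0,"ty": 0,"tz": 0,"spin": 0,"gripper": -0.3},{"tx": 0,"ty": 0,"tz": 0,"spin": 0,"gripper": 0.2},{"tx": 0,"ty": 0,"tz": 0,"spin": 0,"gripper": 0.5},{"tx": 0,"ty": 0,"tz": 0,"spin": 0,"gripper": 0.7},{"tx": 0,"ty": 0,"tz": 0,"spin": 0,"gripper": 1},{"tx": 0,"ty": 0,"tz": 0,"spin": 0,"gripper": 1},{"tx": 0,"ty": 0,"tz": 0,"spin": 0,"gripper": 1}]}}

```text
clock: 6.35
position: [494.5, -76.9, 172.8]
ee_rot: [0.867, 0.498, 0.0, 0.0]
contact_force: [-1.4, -0.5, 5.5]
gripper_width: 15.5
```

```bash
python3 -c "
from h import *
snap('wrist','w5')
go(494,-77,170);print(read_state()['wrist_torque'])"
```

```text
t 6.4 pos [494.6 -76.9 172.8] yaw y -30.3 J [  9.8  13.9 -22.8   0.  -53.2 139.9] F [-1.4  0.8  6.3] w 15.4
shift units [-0.0014 -0.0019  0.0113]
[0.53460776 0.64706273 0.03247146]
```

View pics/w5.png

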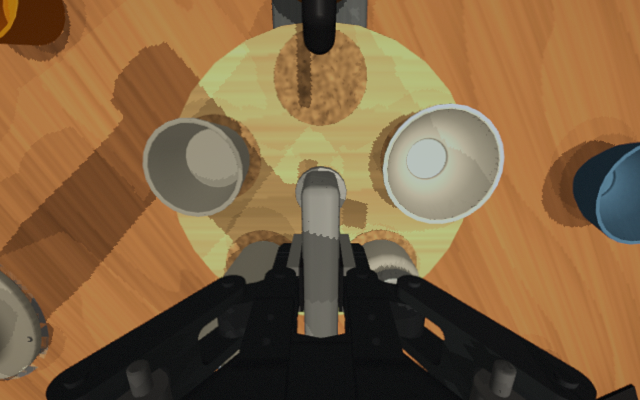

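>>> {"method": "play_rows", "body": {"targets": [{"tx": 0,"ty": 0,"tz": 0,"spin": 0.01,"gripper": 1},{"tx": 0,"ty": 0,"tz": 0,"spin": 0.03,"gripper": 1},{"tx": 0,"ty": 0,"tz": 0,"spin": 0.06,"gripper": 1},{"tx": 0,"ty": 0,"tz": 0,"spin": 0.1,"gripper": 1},{"tx": 0,"ty": 0,"tz": 0,"spin": 0.15,"gripper": 1},{"tx": 0,"ty": 0,"tz": 0,"spin": 0.2,"gripper": 1},{"tx": 0,"ty": 0,"tz": 0,"spin": 0.25,"gripper": 1},{"tx": 0,"ty": 0,"tz": 0,"spin": 0.3,"gripper": 1},{"tx": 0,"ty": 0,"tz": 0,"spin": 0.35,"gripper": 1},{"tx": 0,"ty": 0,"tz": 0,"spin": 0.4,"gripper": 1}]}}

```text
clock: 7.65
position: [494.9, -77.2, 172.8]
ee_rot: [0.934, 0.356, 0.001, 0.001]
contact_force: [0.3, -1.9, 5.2]
gripper_width: 15.4
```

```bash
python3 -c "
from h import *
snap('wrist','w6')
go(494,-77,170);print(read_state()['wrist_torque'])"
```

```text
t 7.7 pos [494.9 -77.2 172.8] yaw y -48.4 J [ 9.800e+00  1.390e+01 -2.280e+01  1.000e-01 -5.310e+01  1.218e+02] F [-0.2 -1.3  5.5] w 14.8
shift units [-0.0022 -0.0029  0.0112]
[0.01513453 0.33883156 0.02934937]
```

View pics/w6.png

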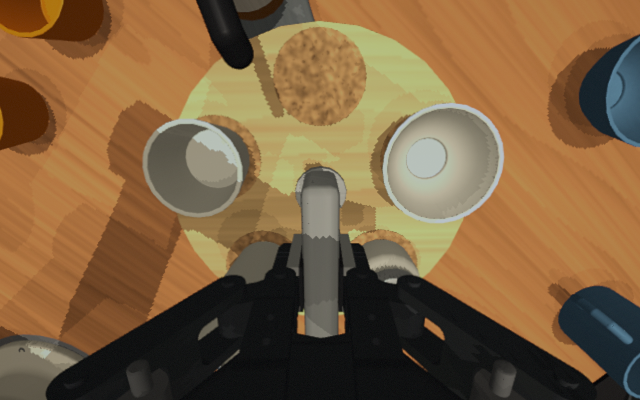

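>>> {"method": "play_rows", "body": {"targets": [{"tx": 0,"ty": 0,"tz": 0,"spin": 0.05,"gripper": 1},{"tx": 0,"ty": 0,"tz": 0,"spin": 0.11,"gripper": 1},{"tx": 0,"ty": 0,"tz": 0,"spin": 0.17,"gripper": 1},{"tx": 0,"ty": 0,"tz": 0,"spin": 0.23,"gripper": 1},{"tx": 0,"ty": 0,"tz": 0,"spin": 0.29,"gripper": 1},{"tx": 0,"ty": 0,"tz": 0,"spin": 0.35,"gripper": 1},{"tx": 0,"ty": 0,"tz": 0,"spin": 0.41,"gripper": 1},{"tx": 0,"ty": 0,"tz": 0,"spin": 0.47,"gripper": 1},{"tx": 0,"ty": 0,"tz": 0,"spin": 0.53,"gripper": 1},{"tx": 0,"ty": 0,"tz": 0,"spin": 0.59,"gripper": 1},{"tx": 0,"ty": 0,"tz": 0,"spin": 0.65,"gripper": 1},{"tx": 0,"ty": 0,"tz": 0,"spin": 0.71,"gripper": 1}]}}

```text
clock: 9.2
position: [495.2, -77.8, 172.8]
ee_rot: [0.996, 0.084, 0.001, 0.001]
contact_force: [0.3, -5.4, 4.8]
gripper_width: 15.5
```

>>> {"method": "play_rows", "body": {"targets": [{"tx": 0,"ty": 0,"tz": 0,"spin": 0.06,"gripper": 1},{"tx": 0,"ty": 0,"tz": 0,"spin": 0.12,"gripper": 1},{"tx": 0,"ty": 0,"tz": 0,"spin": 0.18,"gripper": 1},{"tx": 0,"ty": 0,"tz": 0,"spin": 0.24,"gripper": 1},{"tx": 0,"ty": 0,"tz": 0,"spin": 0.3,"gripper": 1},{"tx": 0,"ty": 0,"tz": 0,"spin": 0.36,"gripper": 1},{"tx": 0,"ty": 0,"tz": 0,"spin": 0.42,"gripper": 1},{"tx": 0,"ty": 0,"tz": 0,"spin": 0.48,"gripper": 1},{"tx": 0,"ty": 0,"tz": 0,"spin": 0.54,"gripper": 1},{"tx": 0,"ty": 0,"tz": 0,"spin": 0.6,"gripper": 1},{"tx": 0,"ty": 0,"tz": 0,"spin": 0.66,"gripper": 1},{"tx": 0,"ty": 0,"tz": 0,"spin": 0.72,"gripper": 1}]}}

```text
clock: 10.7
position: [495.1, -78.6, 172.8]
ee_rot: [0.981, -0.196, 0.001, 0.001]
contact_force: [-0.6, -8.5, 4.1]
gripper_width: 15.2
```

>>> {"method": "play_rows", "body": {"targets": [{"tx": 0,"ty": 0,"tz": 0,"spin": 0.06,"gripper": 1},{"tx": 0,"ty": 0,"tz": 0,"spin": 0.12,"gripper": 1},{"tx": 0,"ty": 0,"tz": 0,"spin": 0.18,"gripper": 1},{"tx": 0,"ty": 0,"tz": 0,"spin": 0.24,"gripper": 1},{"tx": 0,"ty": 0,"tz": 0,"spin": 0.3,"gripper": 1},{"tx": 0,"ty": 0,"tz": 0,"spin": 0.36,"gripper": 1},{"tx": 0,"ty": 0,"tz": 0,"spin": 0.42,"gripper": 1},{"tx": 0,"ty": 0,"tz": 0,"spin": 0.48,"gripper": 1},{"tx": 0,"ty": 0,"tz": 0,"spin": 0.54,"gripper": 1},{"tx": 0,"ty": 0,"tz": 0,"spin": 0.6,"gripper": 1},{"tx": 0,"ty": 0,"tz": 0,"spin": 0.66,"gripper": 1},{"tx": 0,"ty": 0,"tz": 0,"spin": 0.72,"gripper": 1}]}}

```text
clock: 12.2
position: [494.7, -79.1, 172.9]
ee_rot: [0.886, -0.463, 0.002, 0.001]
contact_force: [-1.7, -10.8, 4.6]
gripper_width: 15.6
```

>>> {"method": "play_rows", "body": {"targets": [{"tx": 0,"ty": 0,"tz": 0,"spin": 0.06,"gripper": 1},{"tx": 0,"ty": 0,"tz": 0,"spin": 0.12,"gripper": 1},{"tx": 0,"ty": 0,"tz": 0,"spin": 0.18,"gripper": 1},{"tx": 0,"ty": 0,"tz": 0,"spin": 0.24,"gripper": 1},{"tx": 0,"ty": 0,"tz": 0,"spin": 0.3,"gripper": 1},{"tx": 0,"ty": 0,"tz": 0,"spin": 0.36,"gripper": 1},{"tx": 0,"ty": 0,"tz": 0,"spin": 0.42,"gripper": 1},{"tx": 0,"ty": 0,"tz": 0,"spin": 0.48,"gripper": 1},{"tx": 0,"ty": 0,"tz": 0,"spin": 0.53,"gripper": 1},{"tx": 0,"ty": 0,"tz": 0,"spin": 0.57,"gripper": 1},{"tx": 0,"ty": 0,"tz": 0,"spin": 0.6,"gripper": 1},{"tx": 0,"ty": 0,"tz": 0,"spin": 0.62,"gripper": 1}]}}

```text
clock: 13.7
position: [494.1, -79.4, 172.9]
ee_rot: [0.749, -0.662, 0.001, 0.001]
contact_force: [-2.3, -10.4, 3.7]
gripper_width: 15.1
```

```bash
python3 -c "
from h import *
snap('wrist','w7');snap('scene','s7')
go(494,-77,170);print(read_state()['wrist_torque'])
a=cv2.imread('pics/s7.png')[120:270,200:400]; cv2.imwrite('pics/s7c.png',cv2.resize(a,None,fx=4,fy=4))"
```

```text
t 13.8 pos [494.1 -79.4 172.8] yaw y -173.0 J [  9.6  13.9 -22.9   0.3 -53.2  -2.8] F [ -3.2 -10.1   5.2] w 15.3
shift units [-0.0094 -0.0009  0.0114]
[-2.7320725   0.07658923 -0.06710238]
```

View pics/w7.png

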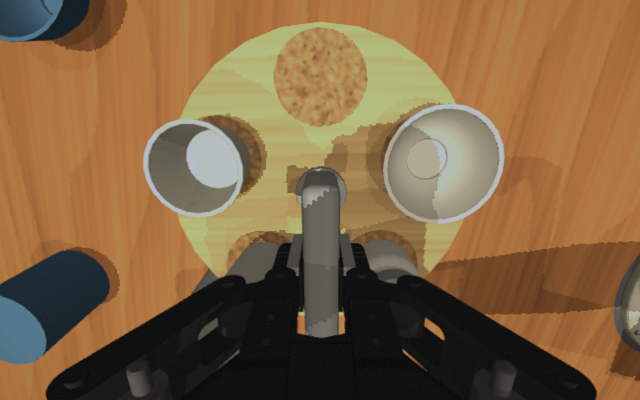

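View pics/s7c.png

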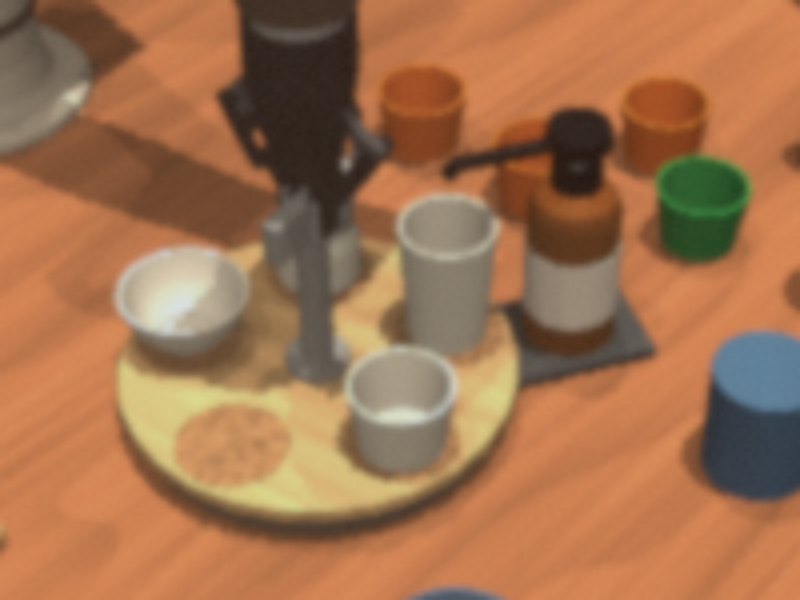

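>>> {"method": "play_rows", "body": {"targets": [{"tx": 0.005,"ty": 0,"tz": 0,"spin": 0.015,"gripper": 1},{"tx": 0.01,"ty": 0,"tz": 0,"spin": 0.03,"gripper": 1},{"tx": 0.01,"ty": 0,"tz": 0,"spin": 0.03,"gripper": 1},{"tx": 0.01,"ty": 0,"tz": 0,"spin": 0.03,"gripper": 1}]}}

```text
clock: 14.3
position: [494.1, -79.5, 172.9]
ee_rot: [0.742, -0.671, 0.0, 0.0]
contact_force: [-5.6, 0.6, 7.7]
gripper_width: 14.9
```

>>> {"method": "play_rows", "body": {"targets": [{"tx": 0,"ty": 0,"tz": 0,"spin": 0,"gripper": 0.7},{"tx": 0,"ty": 0,"tz": 0,"spin": 0,"gripper": 0.4},{"tx": 0,"ty": 0,"tz": 0,"spin": 0,"gripper": 0},{"tx": 0,"ty": 0,"tz": 0,"spin": 0,"gripper": 0},{"tx": 0,"ty": 0,"tz": 0,"spin": 0,"gripper": 0}]}}

```text
clock: 14.92
position: [494.3, -79.4, 171.2]
ee_rot: [0.741, -0.671, -0.0, 0.0]
contact_force: [-0.2, -1.1, -0.5]
gripper_width: 42.3
```

```bash
python3 -c "
from h import *
snap('wrist','w8')
go(494,-77,170);print(read_state()['wrist_torque'])"
```

```text
t 14.97 pos [494.4 -79.4 171.2] yaw y -174.3 J [  9.5  14.1 -22.8  -0.  -53.1  -3.8] F [-0.7  0.2  0.4] w 42.2
shift units [-0.0097  0.0006  0.005 ]
[ 0.05625978  0.00803989 -0.02195372]
```

View pics/w8.png

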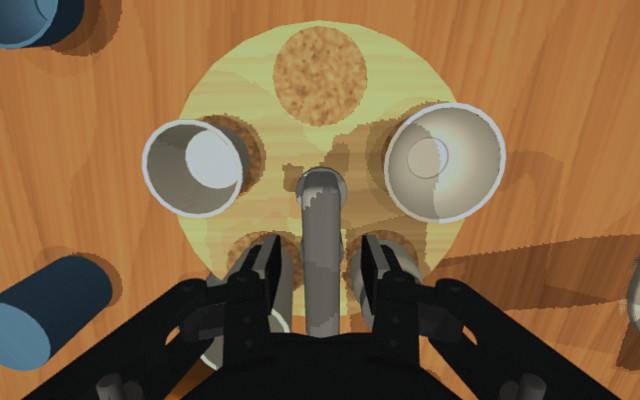

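>>> {"method": "play_rows", "body": {"targets": [{"tx": 0,"ty": 0,"tz": -0.1,"spin": 0,"gripper": 0},{"tx": 0,"ty": 0,"tz": -0.2,"spin": 0,"gripper": 0},{"tx": 0,"ty": 0,"tz": -0.3,"spin": 0,"gripper": 0},{"tx": -0.03,"ty": -0.02,"tz": -0.4,"spin": 0,"gripper": 1},{"tx": -0.13,"ty": -0.1,"tz": -0.42,"spin": 0,"gripper": 1},{"tx": -0.25,"ty": -0.18,"tz": -0.42,"spin": 0,"gripper": 1},{"tx": -0.38,"ty": -0.27,"tz": -0.42,"spin": 0,"gripper": 1},{"tx": -0.5,"ty": -0.36,"tz": -0.42,"spin": 0,"gripper": 1},{"tx": -0.6,"ty": -0.43,"tz": -0.42,"spin": 0,"gripper": 1},{"tx": -0.638,"ty": -0.456,"tz": -0.42,"spin": 0,"gripper": 1},{"tx": -0.638,"ty": -0.456,"tz": -0.42,"spin": 0,"gripper": 1}]}}

```text
clock: 16.35
position: [592.1, 90.8, 276.0]
ee_rot: [0.742, -0.671, -0.0, 0.001]
contact_force: [-0.2, 0.4, 0.0]
gripper_width: -0.0
```

```bash
python3 -c "
from h import *
snap('wrist','w9');snap('top','t9');snap('scene','s9')
go(592,90.5,230)
a=cv2.imread('pics/s9.png')[120:270,200:400]; cv2.imwrite('pics/s9c.png',cv2.resize(a,None,fx=4,fy=4))
a=cv2.imread('pics/t9.png')[140:280,240:400]; cv2.imwrite('pics/t9c.png',cv2.resize(a,None,fx=4,fy=4,interpolation=cv2.INTER_CUBIC))
"
```

```text
t 16.5 pos [591.7  89.7 276.7] yaw y -174.4 J [ 24.1  18.3  -0.5  -0.  -71.1 -18.5] F [-0.2  0.2  0.2] w 0.0
shift units [-0.0029 -0.0014  0.1869]
```

View pics/w9.png

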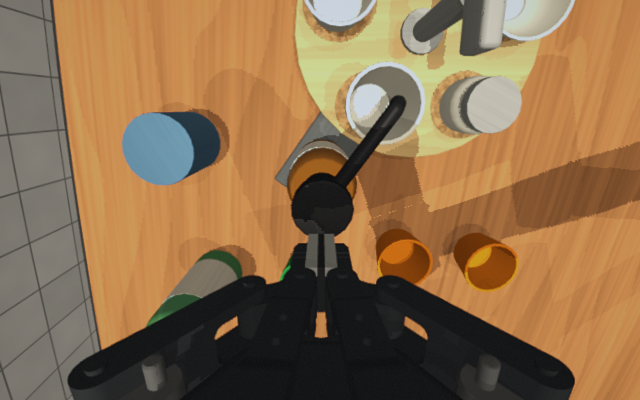

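View pics/t9c.png

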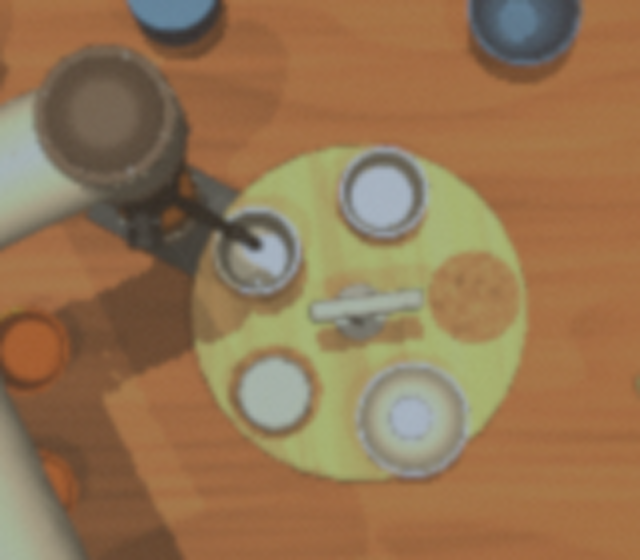

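View pics/s9c.png

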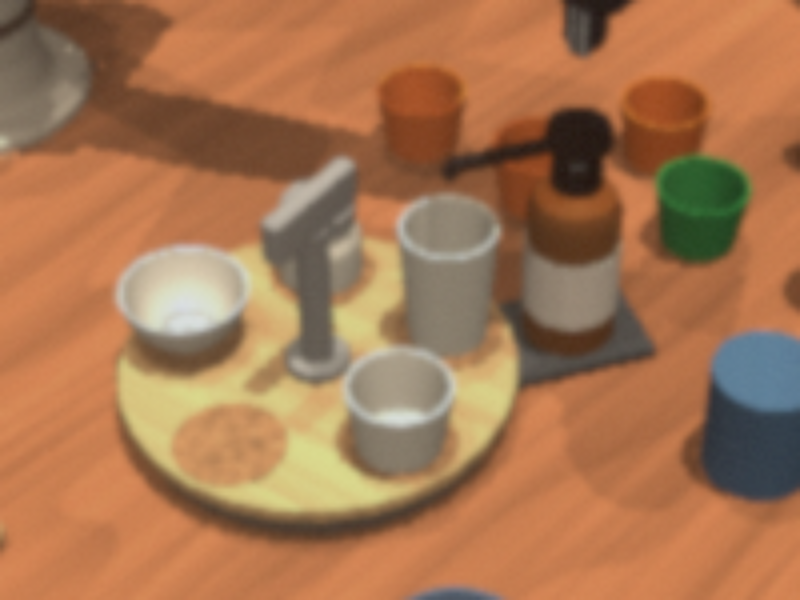

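```bash
python3 -c "
from h import *
d=load('w9')
print(atz(d,323,208,200),atz(d,294,208,200),atz(d,353,208,200),atdepth(d,323,205)); print(proj(d,[591.7,89.7,262]))
t=load('t9')
def c(u,v): return 240+(u+.5)/4-.5,140+(v+.5)/4-.5
p=atz(t,*c(258,252),134);print(p,np.degrees(np.arctan2(p[1]+79.4,p[0]-494.4)))
"
```

```text
[589.90621005  89.02458678 200.        ] [611.34015568  91.16352907 200.        ] [567.71977587  86.81736079 200.        ] [590.18465504  86.3923453  200.89255981]
(np.float64(320.6390642601155), np.float64(246.44206018645613))
[540.75121597   6.59898199 134.        ] 61.6764865707558
```

>>> {"method": "play_rows", "body": {"targets": [{"tx": 0,"ty": 0,"tz": 0.08,"spin": 0,"gripper": 1},{"tx": 0,"ty": 0,"tz": 0.16,"spin": 0,"gripper": 1},{"tx": 0,"ty": 0,"tz": 0.22,"spin": 0,"gripper": 1},{"tx": 0,"ty": 0,"tz": 0.24,"spin": 0,"gripper": 1},{"tx": 0,"ty": 0,"tz": 0.255,"spin": 0,"gripper": 1},{"tx": 0,"ty": 0,"tz": 0.265,"spin": 0,"gripper": 1},{"tx": 0,"ty": 0,"tz": 0.265,"spin": 0,"gripper": 1}]}}

```text
clock: 17.38
position: [592.3, 90.4, 211.2]
ee_rot: [0.741, -0.671, 0.0, -0.0]
contact_force: [-1.9, -2.1, 3.9]
gripper_width: 0.0
```

```bash
python3 -c "
from h import *
snap('wrist','w10')
go(591.5,90,200)"
```

```text
t 17.43 pos [592.3  90.4 211.2] yaw y -174.3 J [ 24.2  21.   -6.3   0.  -62.7 -18.5] F [-1.  -1.6  4. ] w 0.1
shift units [0.0011 0.0035 0.0448]
```

View pics/w10.png

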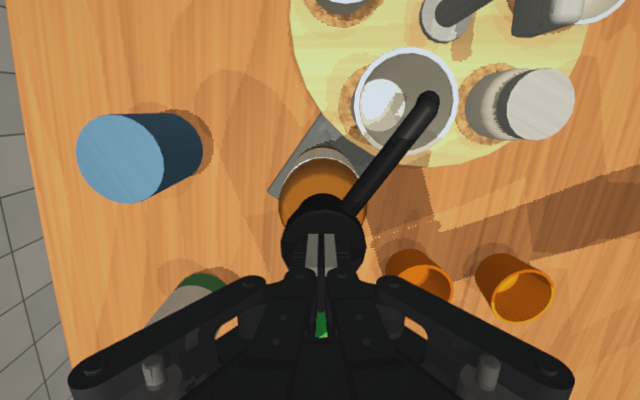

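Contact, 4 N, fingertips on the cap's centre (322,240). Pressing on to the bottom.

>>> {"method": "play_rows", "body": {"targets": [{"tx": 0,"ty": 0,"tz": 0.012,"spin": 0,"gripper": 1},{"tx": 0,"ty": 0,"tz": 0.024,"spin": 0,"gripper": 1},{"tx": 0,"ty": 0,"tz": 0.036,"spin": 0,"gripper": 1},{"tx": 0,"ty": 0,"tz": 0.046,"spin": 0,"gripper": 1},{"tx": 0,"ty": 0,"tz": 0.05,"spin": 0,"gripper": 1},{"tx": 0,"ty": 0,"tz": 0.05,"spin": 0,"gripper": 1}]}}

```text
clock: 18.18
position: [592.4, 90.4, 200.1]
ee_rot: [0.742, -0.671, 0.001, -0.0]
contact_force: [-5.0, -2.0, 12.1]
gripper_width: 0.2
```

```bash
python3 -c "
from h import *
go(591.5,90,200)"
```

```text
t 18.18 pos [592.4  90.4 200.1] yaw y -174.3 J [ 24.2  21.5  -7.2   0.1 -61.2 -18.5] F [-5.  -2.  12.1] w 0.2
shift units [0.0013 0.0039 0.0002]
```

>>> {"method": "play_rows", "body": {"targets": [{"tx": 0,"ty": 0,"tz": 0.006,"spin": 0,"gripper": 1},{"tx": 0,"ty": 0,"tz": 0.012,"spin": 0,"gripper": 1},{"tx": 0,"ty": 0,"tz": 0.012,"spin": 0,"gripper": 1}]}}

```text
clock: 18.55
position: [592.6, 90.4, 199.9]
ee_rot: [0.742, -0.671, 0.002, -0.001]
contact_force: [-8.7, -0.6, 22.0]
gripper_width: 0.1
```

```bash
python3 -c "
from h import *
go(591.5,90,200)
snap('scene','s11')
a=cv2.imread('pics/s11.png')[120:270,200:400]; cv2.imwrite('pics/s11c.png',cv2.resize(a,None,fx=4,fy=4))"
```

```text
t 18.55 pos [592.6  90.4 199.9] yaw y -174.2 J [ 24.2  21.5  -7.3   0.1 -61.1 -18.5] F [-8.7 -0.6 22. ] w 0.1
shift units [ 0.0012  0.0044 -0.0004]
```

View pics/s11c.png

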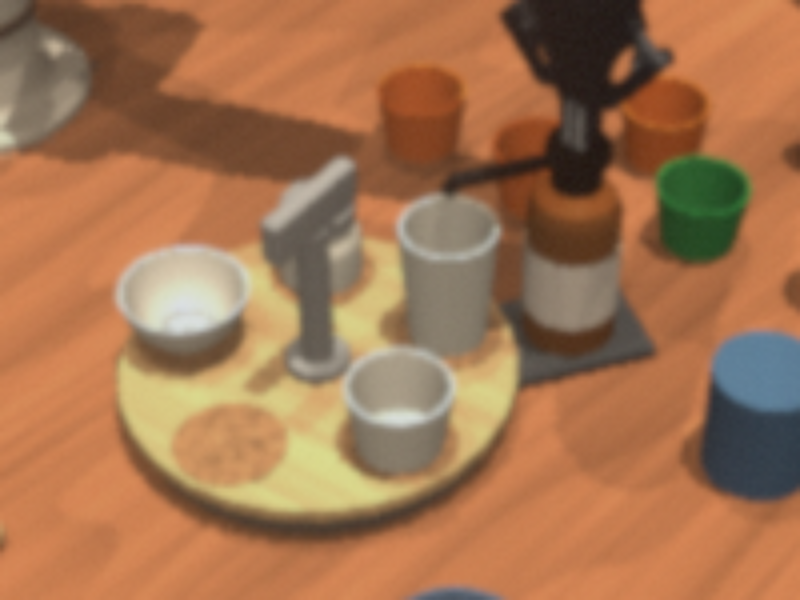

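>>> {"method": "play_rows", "body": {"targets": [{"tx": 0,"ty": 0,"tz": -0.03,"spin": 0,"gripper": 1},{"tx": 0,"ty": 0,"tz": -0.07,"spin": 0,"gripper": 1},{"tx": 0,"ty": 0,"tz": -0.12,"spin": 0,"gripper": 1},{"tx": 0,"ty": 0,"tz": -0.2,"spin": 0,"gripper": 1},{"tx": 0,"ty": 0,"tz": -0.28,"spin": 0,"gripper": 1},{"tx": 0,"ty": 0,"tz": -0.33,"spin": 0,"gripper": 0.5}]}}

```text
clock: 19.35
position: [592.5, 91.2, 277.8]
ee_rot: [0.741, -0.671, -0.0, -0.001]
contact_force: [0.0, 0.1, 0.3]
gripper_width: 17.0
```

```bash
python3 -c "
from h import *
snap('wrist','w12');snap('scene','s12')
go(494.4,-79.4,171)
d=load('w12')
for p in [(323,205),(315,205),(335,200)]: print(atdepth(d,*p))
a=cv2.imread('pics/s12.png')[120:270,200:400]; cv2.imwrite('pics/s12c.png',cv2.resize(a,None,fx=4,fy=4))"
```

```text
t 19.45 pos [592.9  91.1 278.4] yaw y -174.3 J [ 24.2  18.3  -0.3  -0.  -71.2 -18.5] F [-0.   1.3 -0.1] w 21.5
shift units [0.64   0.4607 0.4278]
[590.62148949  87.92486177 199.59705771]
[596.5849452   88.32082047 200.18866115]
[582.10298472  83.24296497 199.24537972]
```

View pics/s12c.png

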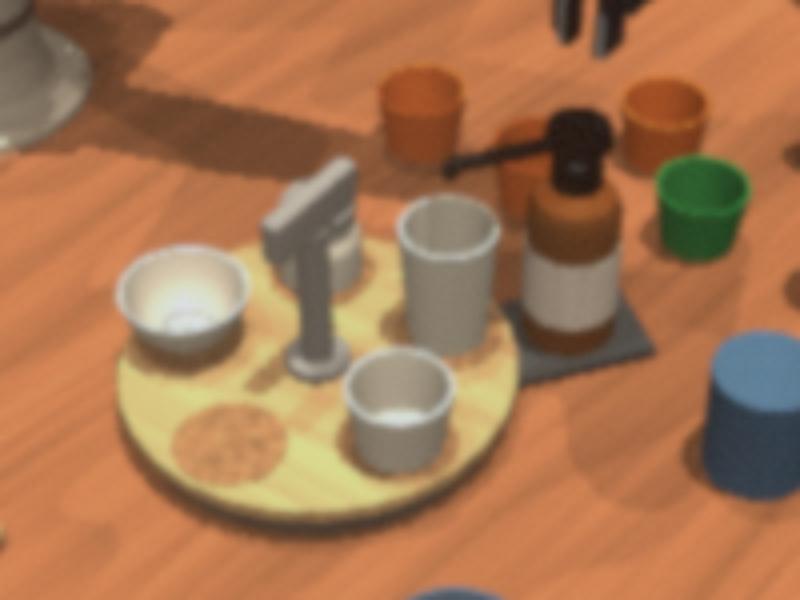

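Cap sprang back (200 mm, spout up, tall cup undisturbed). Back to the handle.

>>> {"method": "play_rows", "body": {"targets": [{"tx": 0.06,"ty": 0.04,"tz": 0,"spin": 0,"gripper": 0},{"tx": 0.16,"ty": 0.11,"tz": 0,"spin": 0,"gripper": 0},{"tx": 0.28,"ty": 0.2,"tz": 0,"spin": 0,"gripper": -0.2},{"tx": 0.4,"ty": 0.29,"tz": 0,"spin": 0,"gripper": -0.2},{"tx": 0.52,"ty": 0.38,"tz": 0,"spin": 0,"gripper": -0.2},{"tx": 0.6,"ty": 0.43,"tz": 0,"spin": 0,"gripper": -0.2},{"tx": 0.64,"ty": 0.46,"tz": 0,"spin": 0,"gripper": -0.2},{"tx": 0.64,"ty": 0.46,"tz": 0,"spin": 0,"gripper": -0.2}]}}

```text
clock: 20.45
position: [492.9, -80.6, 277.0]
ee_rot: [0.741, -0.672, -0.0, 0.0]
contact_force: [0.8, -0.6, -0.0]
gripper_width: 51.3
```

```bash
python3 -c "
from h import *
snap('wrist','w13')
go(494.4,-79.4,171)"
```

```text
t 20.5 pos [493.5 -80.1 277. ] yaw y -174.3 J [  9.4   8.4 -13.6  -0.  -67.9  -3.8] F [-0.5  0.2  0.7] w 50.7
shift units [-0.0023 -0.0041  0.4241]
```

View pics/w13.png

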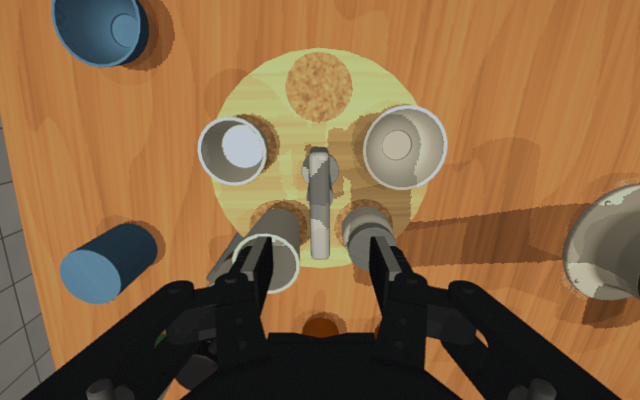

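>>> {"method": "play_rows", "body": {"targets": [{"tx": 0,"ty": -0.003,"tz": 0.08,"spin": 0,"gripper": -0.2},{"tx": 0,"ty": -0.003,"tz": 0.16,"spin": 0,"gripper": -0.2},{"tx": 0,"ty": -0.003,"tz": 0.24,"spin": 0,"gripper": -0.2},{"tx": 0,"ty": -0.003,"tz": 0.32,"spin": 0,"gripper": -0.2},{"tx": 0,"ty": -0.003,"tz": 0.38,"spin": 0,"gripper": -0.2},{"tx": 0,"ty": -0.003,"tz": 0.41,"spin": 0,"gripper": -0.2},{"tx": 0,"ty": -0.003,"tz": 0.42,"spin": 0,"gripper": -0.2},{"tx": 0,"ty": -0.003,"tz": 0.42,"spin": 0,"gripper": 0.3},{"tx": 0,"ty": -0.003,"tz": 0.42,"spin": 0,"gripper": 0.6},{"tx": 0,"ty": -0.003,"tz": 0.42,"spin": 0,"gripper": 1},{"tx": 0,"ty": -0.003,"tz": 0.42,"spin": 0,"gripper": 1},{"tx": 0,"ty": -0.003,"tz": 0.42,"spin": 0,"gripper": 1}]}}

```text
clock: 22.0
position: [494.1, -80.1, 173.4]
ee_rot: [0.741, -0.671, 0.0, 0.0]
contact_force: [-2.0, 0.0, 4.9]
gripper_width: 15.3
```

```bash
python3 -c "
from h import *
go(494.4,-79.4,171);print(read_state()['wrist_torque'])"
```

```text
t 22.0 pos [494.1 -80.1 173.4] yaw y -174.3 J [  9.4  13.9 -22.7   0.  -53.3  -3.7] F [-2.   0.   4.9] w 15.3
shift units [-0.0028 -0.0016  0.0098]
[ 0.10257794  0.93922933 -0.05120621]
```

Gripped. 72° clockwise = 1.6 units.

>>> {"method": "play_rows", "body": {"targets": [{"tx": 0,"ty": 0,"tz": 0,"spin": 0.01,"gripper": 1},{"tx": 0,"ty": 0,"tz": 0,"spin": 0.03,"gripper": 1},{"tx": 0,"ty": 0,"tz": 0,"spin": 0.06,"gripper": 1},{"tx": 0,"ty": 0,"tz": 0,"spin": 0.1,"gripper": 1},{"tx": 0,"ty": 0,"tz": 0,"spin": 0.15,"gripper": 1},{"tx": 0,"ty": 0,"tz": 0,"spin": 0.2,"gripper": 1},{"tx": 0,"ty": 0,"tz": 0,"spin": 0.25,"gripper": 1},{"tx": 0,"ty": 0,"tz": 0,"spin": 0.3,"gripper": 1},{"tx": 0,"ty": 0,"tz": 0,"spin": 0.35,"gripper": 1},{"tx": 0,"ty": 0,"tz": 0,"spin": 0.4,"gripper": 1},{"tx": 0,"ty": 0,"tz": 0,"spin": 0.45,"gripper": 1},{"tx": 0,"ty": 0,"tz": 0,"spin": 0.5,"gripper": 1}]}}

```text
clock: 23.5
position: [493.3, -80.1, 173.4]
ee_rot: [-0.597, 0.803, 0.0, -0.001]
contact_force: [-5.4, 1.4, 7.1]
gripper_width: 15.1
```

>>> {"method": "play_rows", "body": {"targets": [{"tx": 0,"ty": 0,"tz": 0,"spin": 0.05,"gripper": 1},{"tx": 0,"ty": 0,"tz": 0,"spin": 0.1,"gripper": 1},{"tx": 0,"ty": 0,"tz": 0,"spin": 0.15,"gripper": 1},{"tx": 0,"ty": 0,"tz": 0,"spin": 0.2,"gripper": 1},{"tx": 0,"ty": 0,"tz": 0,"spin": 0.25,"gripper": 1},{"tx": 0,"ty": 0,"tz": 0,"spin": 0.3,"gripper": 1},{"tx": 0,"ty": 0,"tz": 0,"spin": 0.35,"gripper": 1},{"tx": 0,"ty": 0,"tz": 0,"spin": 0.4,"gripper": 1},{"tx": 0,"ty": 0,"tz": 0,"spin": 0.45,"gripper": 1},{"tx": 0,"ty": 0,"tz": 0,"spin": 0.5,"gripper": 1},{"tx": 0,"ty": 0,"tz": 0,"spin": 0.55,"gripper": 1},{"tx": 0,"ty": 0,"tz": 0,"spin": 0.6,"gripper": 1}]}}

```text
clock: 25.0
position: [492.5, -79.6, 173.4]
ee_rot: [-0.392, 0.92, 0.001, -0.001]
contact_force: [-8.4, 3.7, 9.5]
gripper_width: 15.3
```

>>> {"method": "play_rows", "body": {"targets": [{"tx": 0,"ty": 0,"tz": 0,"spin": 0.05,"gripper": 1},{"tx": 0,"ty": 0,"tz": 0,"spin": 0.1,"gripper": 1},{"tx": 0,"ty": 0,"tz": 0,"spin": 0.15,"gripper": 1},{"tx": 0,"ty": 0,"tz": 0,"spin": 0.2,"gripper": 1},{"tx": 0,"ty": 0,"tz": 0,"spin": 0.25,"gripper": 1},{"tx": 0,"ty": 0,"tz": 0,"spin": 0.3,"gripper": 1},{"tx": 0,"ty": 0,"tz": 0,"spin": 0.35,"gripper": 1},{"tx": 0,"ty": 0,"tz": 0,"spin": 0.4,"gripper": 1},{"tx": 0,"ty": 0,"tz": 0,"spin": 0.44,"gripper": 1},{"tx": 0,"ty": 0,"tz": 0,"spin": 0.47,"gripper": 1},{"tx": 0,"ty": 0,"tz": 0,"spin": 0.49,"gripper": 1},{"tx": 0,"ty": 0,"tz": 0,"spin": 0.5,"gripper": 1}]}}

```text
clock: 26.5
position: [492.1, -79.0, 173.4]
ee_rot: [-0.205, 0.979, 0.001, -0.002]
contact_force: [-10.7, 6.6, 11.3]
gripper_width: 15.3
```

```bash
python3 -c "
from h import *
go(494.4,-79.4,171);print(read_state()['wrist_torque']);snap('wrist','w14')"
```

```text
t 26.5 pos [492.1 -79.  173.4] yaw y 113.7 J [  9.5  13.8 -22.8  -0.1 -53.6 -75.7] F [-10.7   6.6  11.3] w 15.3
shift units [-0.008  -0.0051  0.0097]
[1.89878967 2.43703478 0.20172158]
```

View pics/w14.png

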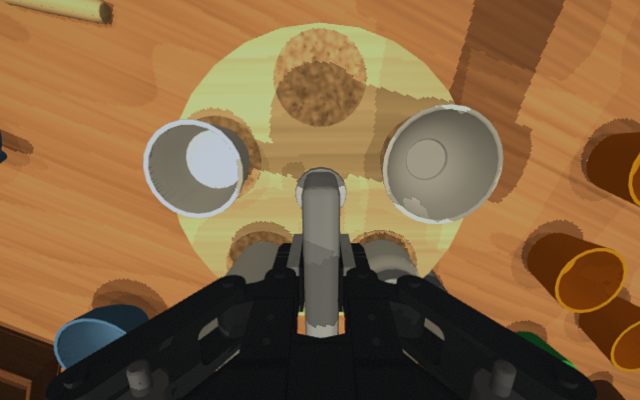

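>>> {"method": "play_rows", "body": {"targets": [{"tx": 0.003,"ty": 0.004,"tz": 0.004,"spin": 0,"gripper": 1},{"tx": 0.006,"ty": 0.008,"tz": 0.004,"spin": 0,"gripper": 1},{"tx": 0.006,"ty": 0.008,"tz": 0.004,"spin": 0,"gripper": 1},{"tx": 0.006,"ty": 0.008,"tz": 0,"spin": 0,"gripper": 0.7},{"tx": 0.006,"ty": 0.008,"tz": 0,"spin": 0,"gripper": 0.4},{"tx": 0.006,"ty": 0.008,"tz": 0,"spin": 0,"gripper": 0},{"tx": 0.006,"ty": 0.008,"tz": 0,"spin": 0,"gripper": 0},{"tx": 0.006,"ty": 0.008,"tz": 0,"spin": 0,"gripper": 0}]}}

```text
clock: 27.55
position: [492.2, -78.6, 172.1]
ee_rot: [-0.205, 0.979, 0.0, -0.0]
contact_force: [-0.0, 0.1, 0.0]
gripper_width: 42.6
```

>>> {"method": "play_rows", "body": {"targets": [{"tx": 0,"ty": 0,"tz": -0.06,"spin": 0,"gripper": 0},{"tx": 0,"ty": 0,"tz": -0.16,"spin": 0,"gripper": 0},{"tx": 0,"ty": 0,"tz": -0.26,"spin": 0,"gripper": 0},{"tx": 0,"ty": 0,"tz": -0.36,"spin": 0,"gripper": 0},{"tx": 0,"ty": 0,"tz": -0.46,"spin": 0,"gripper": 0},{"tx": 0,"ty": 0,"tz": -0.5,"spin": 0,"gripper": 0},{"tx": 0,"ty": 0,"tz": -0.5,"spin": 0,"gripper": 0}]}}

```text
clock: 28.42
position: [492.3, -78.6, 298.0]
ee_rot: [-0.205, 0.979, 0.0, 0.001]
contact_force: [-0.6, -0.4, 0.5]
gripper_width: 42.8
```

```bash
python3 -c "
from h import *
go(400,-300,300);snap('wrist','w15')"
```

```text
t 28.43 pos [492.3 -78.6 298. ] yaw y 113.7 J [  9.6   7.5 -11.8  -0.  -70.7 -75.9] F [-0.6 -0.4  0.5] w 42.8
shift units [ 0.6938 -0.6626 -0.009 ]
```

View pics/w15.png

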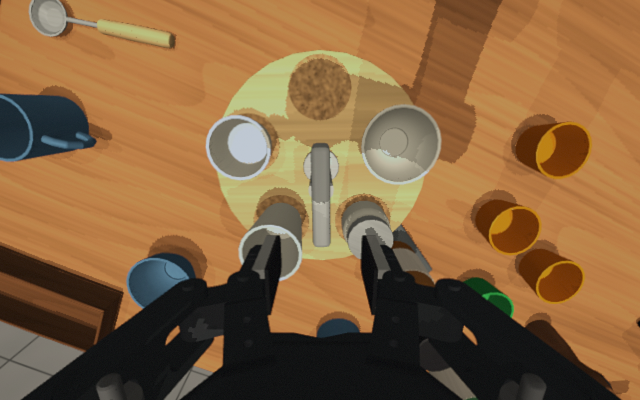

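Move aside for a final clear look.

>>> {"method": "play_rows", "body": {"targets": [{"tx": 0.08,"ty": -0.08,"tz": 0,"spin": 0,"gripper": 0},{"tx": 0.2,"ty": -0.19,"tz": 0,"spin": 0,"gripper": 0},{"tx": 0.32,"ty": -0.31,"tz": 0,"spin": 0,"gripper": 0},{"tx": 0.44,"ty": -0.42,"tz": 0,"spin": 0,"gripper": 0},{"tx": 0.56,"ty": -0.54,"tz": 0,"spin": 0,"gripper": 0},{"tx": 0.65,"ty": -0.63,"tz": 0,"spin": 0,"gripper": 0},{"tx": 0.69,"ty": -0.66,"tz": 0,"spin": 0,"gripper": 0},{"tx": 0.69,"ty": -0.66,"tz": 0,"spin": 0,"gripper": 0}]}}

```text
clock: 29.48
position: [400.0, -299.2, 296.4]
ee_rot: [-0.205, 0.979, 0.001, -0.001]
contact_force: [0.1, 0.1, -0.2]
gripper_width: 42.5
```

```bash
python3 -c "
from h import *
go(400,-300,300);snap('top','t16');snap('scene','s16')
a=cv2.imread('pics/t16.png')[140:280,240:400]; cv2.imwrite('pics/t16c.png',cv2.resize(a,None,fx=4,fy=4,interpolation=cv2.INTER_CUBIC))
"
```

```text
t 29.48 pos [ 400.  -299.2  296.4] yaw y 113.6 J [-18.1   7.7 -11.7  -0.  -70.7 -48.2] F [ 0.1  0.1 -0.2] w 42.5
shift units [ 0.0013 -0.003  -0.0142]
```

View pics/t16c.png

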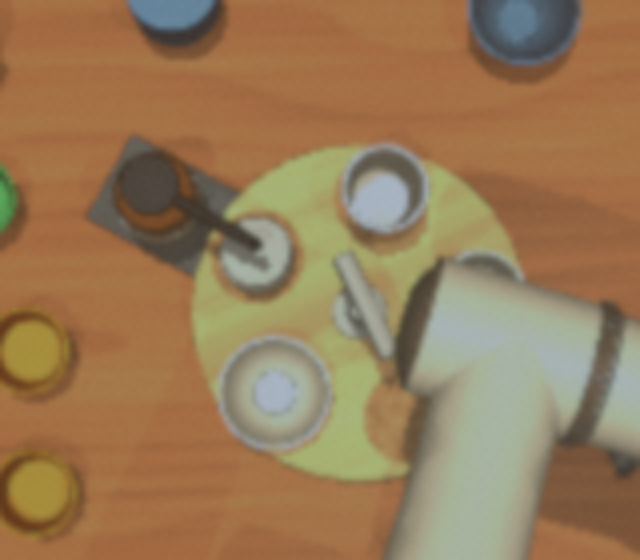

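View pics/s16.png

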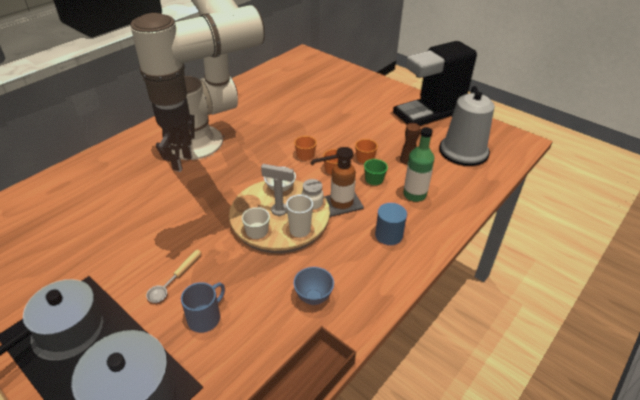

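```bash
python3 -c "
from h import *
t=load('t16')
def c(u,v): return 240+(u+.5)/4-.5,140+(v+.5)/4-.5
for n,q,z in[('tall',(385,190),134),('jar',(256,257),102),('bowl',(275,393),79)]:
  p=atz(t,*c(*q),z);print(n,p,np.hypot(p[1]+79.4,p[0]-494.4),np.degrees(np.arctan2(p[1]+79.4,p[0]-494.4)))
job_done()
"
```

```text
tall [589.48286652 -98.05983974 134.        ] 96.89654856774735 -11.103088647180693
jar [538.68080797   8.70514981 102.        ] 98.6068323084304 63.31633385956141
bowl [425.76987934  -4.80623779  79.        ] 101.36233433334851 132.61566145336377
the job is handed in; nothing more can be done
```

The job is done and handed in at about 29.5 s, well inside the 72 s limit.

- **First turn:** I turned the table two stops clockwise by its handle, which brought the tall cup under the spout.
- **Pump:** I pressed the cap to its bottom. TCP height stayed at 200 mm while the force rose from 12 to 22 N. After release, the depth image showed the cap back at 200 mm.
- **Second turn:** I turned the table one stop further clockwise, so the tall cup now rests at stop_b, clockwise of the spout. Then I let go and moved the arm clear.

**Last checks:**
- The tall cup measured at –11° and 97 mm from the turning axis; about –12° and 100 mm were expected.
- The bowl was within about 1° of its stop and 1 mm of its distance from the axis. The jar read about 3° off, but the spout partly hides it in that view, so that reading is less certain.
- The arm hid the low cup and one stand in the last top view, so I checked the low cup only in the scene picture. There it stands upright in its place.
- The bystanders looked unmoved in the last scene picture.
- Sideways force on the handle reached about 12 N during the turns, because my first estimate of the axis was about 2 mm off.

One early move call was refused as invalid. I repeated it with all fields filled in, and nothing had moved in between.

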